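Unclip the battery panel of a lens tester

TASK

Press the orange snap tab of the white lens tester inward until the black battery panel pops up, taking care not to strain the tester. Then draw the panel off by its rib and gently set it down, rib up and wholly on the blue mat, without disturbing anything else on the bench.

Things in the scene. Friction and masses are not known exactly. Their poses are not given: they have to be found in the camera images.
- tester: White lens tester fixed to the bench, 164 x 120 mm, 50 mm high. Origin on the bench; x runs level from the tab end (x = -54 mm) to the end with the round lens seat (+110 mm), y across, z up. A black panel closes the battery well in its top, flush at z = 50; a tab holds it at the tab end, a lip at the other. Straining the tester with over 22 N in all breaks it.
- tab_mid (a point): Mean place of the outer face of the orange tab's thumb pad (18 mm wide, z = 40 to 52 mm), at tester x -78, y 0, z 46 mm, same axes; fixed, it does not move with the tab. The pad is set in or out on its bar: its true face stands up to 12 mm nearer or farther along x, unlike each time: find it by touch. Press along tester +x. In front of the pad all is free.
- tab_root (a point): Foot of the springy tab inside the tester (x -42, y 0, z 5 mm). The pad gives inward along x: it resists with 2 N at once and 2 N more per mm, frees the panel after about 4 mm (9 to 12 N) and meets a hard stop after 5.3 mm (13 N). A spring lifter then raises the panel's tab end 10 mm; it stays up when the tab is let go.
- lip_edge (a point): Middle of the lower edge of the grey lip (tester x 60, y 0, z 48.5 mm; lip top at z 54) under which the panel's tongue reaches 6 mm. The popped panel must be drawn 8 to 12 mm level towards the tab end (tester -x) to leave the lip before it is lifted.
- rib_center (a point): Centre of the rib of the loose black panel (0.1 kg). Rib 54 mm long (panel x), 14 mm wide (y), its top 11 mm above this point; the panel's top face is 11 mm below it, the flat underside 17 mm below. Plate 72 mm wide, from 65 mm on the tab side to 42 mm on the other; the tongue reaches 51 mm. Panel axes equal the tester's while clipped in.
- panel_front (a point): Point on the underside of the panel at its tab end, 62 mm from the rib centre along the panel's -x. In the tester's frame it lies at z = 44 mm when clipped in and at about 54 mm when popped up.
- panel_corner0 (a point): Corner of the panel's underside, at the tab end, -y side (36 mm from the middle line).
- panel_corner1 (a point): Corner of the panel's underside, at the tab end, +y side.
- panel_corner2 (a point): Corner of the panel's underside, at the tongue end, -y side.
- panel_corner3 (a point): Corner of the panel's underside, at the tongue end, +y side.
- panel: The same black battery panel: origin on its underside, on the middle line, 15 mm from the rib centre towards the tab end; z points up through the rib.
- mat: Blue mat with two white edge lines, fixed on the bench, 200 (x) x 160 (y) mm, 4 mm thick; origin at the middle of its underside.
- swab_jar: Bystander: clear jar of swabs, 58 mm across, 84 mm high; origin under its middle.
- lens_a: Bystander: black lens barrel, 53 mm across, 34 mm high; origin under its middle.
- lens_b: Bystander: black lens barrel, 53 mm across, 34 mm high; origin under its middle.
- loupe: Bystander: black eye loupe, 36 mm across, 36 mm high; origin under its middle.

How it is judged:
On the way, in this order (a step that is already met when the one before it is completed fails the run):
1. the tab end of the panel has popped up at least 6 mm, its tongue still under the lip (z of panel_front in the frame of tester above 0.05 m and x of panel in the frame of tester above -0.005 m and z of panel in the frame of tester below 0.056 m), for 0.2 s.
2. the panel is lifted clear of the tester, by 35 mm or more (z of panel in the frame of tester above 0.08 m), for 0.1 s.
At the end, for the whole second after the job is handed in: the panel lies at rest and flat, rib up (tilt under 0.06 rad), its underside on the mat's top (within 4 mm) and all four of its corners inside the mat's outline (angle between panel's own z axis and vertical below 0.06 rad and z of panel in the frame of mat between 0.001 and 0.008 m and x of panel_corner0 in the frame of mat between -0.1 and 0.1 m and y of panel_corner0 in the frame of mat between -0.08 and 0.08 m and x of panel_corner1 in the frame of mat between -0.1 and 0.1 m and y of panel_corner1 in the frame of mat between -0.08 and 0.08 m and x of panel_corner2 in the frame of mat between -0.1 and 0.1 m and y of panel_corner2 in the frame of mat between -0.08 and 0.08 m and x of panel_corner3 in the frame of mat between -0.1 and 0.1 m and y of panel_corner3 in the frame of mat between -0.08 and 0.08 m and linear speed of panel below 0.02 m/s); the robot touches nothing.
It fails at once if more than 22 N on the tester, its tab included (it is strained) (contact force between tester and anything else above 22 N).
It fails at once if the panel is dropped or slapped down: faster than 0.35 m/s within 30 mm of the bench (height (world z) of panel below 0.03 m and linear speed of panel above 0.35 m/s).
It fails at once if a bystander (jar, lens barrel, loupe) is moved by more than 15 mm (distance of any of swab_jar, lens_a, lens_b, loupe from where it was at the start of the episode above 0.015 m).
It also fails if it takes over 58 s, if anything falls off the work surface, if the arm or the gripper's body presses on something with over 40 N, if the wrist force passes 120 N, or if a joint passes its speed limit or range.

ROBOT

A 7-joint arm with a two-finger parallel gripper is mounted at the origin on a cart in front of the work surface, level with it; the furniture and walls round the work are solid. World frame = base frame: x ahead of the robot, y to its left, z up, the work surface at z = 0. Lengths are in m, angles in rad, forces in N, time in s.
With the tool pointing down it reaches from about 0.425 to 0.95 m from the base axis. Payload 4.7 kg.
Tool frame: the origin (TCP) lies on the centre line of the jaws, within the pads' length; the fingertips stand robot.nose_length ahead of it and the grasp point (between the pads) lies 8 mm behind it (robot.nose_length is the distance from the TCP to the fingertips, in m); z points along the fingers, y is the line along which they close (so a half turn about z gives the same grasp; the last joint's range is limited). The gripper opens to 85 mm and grips with 20 to 120 N. Pads are 22 mm wide; open, the fingers measure 114 mm over their backs; the gripper's body (76 mm by 85 mm) begins 54 mm behind the grasp point. The pads swing forward as they close: fully open they stand 13 mm farther back than shut.
Start: joints at [1.225, 0.469, -0.049, 1.532, 0.024, 1.141, -0.082], TCP at [0.21, -0.641, 0.242] pointing down, gripper open.
Joint ranges: [-2.59, 2.59], [-0.33, 1.99], [-1.39, 1.29], [0.1, 2.45], [-1.04, 4.18], [0.21, 1.99], [-2.66, 2.66]. Speed limits (rad/s): [2.57, 2.57, 3.14, 3.14, 3.14, 3.14, 3.14].

INTERFACE

Orientations are given as [roll, pitch, yaw] about the fixed x, y, z axes, in that order (R = Rz(yaw) Ry(pitch) Rx(roll)).
In Python, from plant import robot gives the robot as it stands. Calls block until the motion is done:
- robot.goto(position, orientation): joint-space move of the TCP to a pose.
- robot.move_straight(position, vel=0.15, attitude=None, contact_N=None): straight line of the TCP; attitude=None keeps the orientation; vel is the mean speed in m/s. With contact_N (N) it stops when the force on the tool has changed by that much, and returns True; else False.
- robot.move_joints(angles): joint-space move.
- robot.grip(opening, strength=None): opening from 0.0 (shut) to 1.0 (fully open); strength is the grip in N (None keeps the last); returns when the fingers have stopped.
- robot.sleep(seconds).
- robot.inverse_kinematics(position, orientation): joint angles nearest the present ones, or None.
- robot.sense(): the state.
- robot.grab_frame(name): name is "side" or "top"; returns a dict with "image" (480x640x3 uint8, red, green, blue), "range_z" (480x640 float32, m along the optical axis (not along the pixel's ray), 0 where there is no reading), "fx", "fy", "cx", "cy" (pixels), "R" (3x3) and "t" (3): a world point X has camera coordinates R X + t. Camera axes: x right, y down, z forward; pixel columns grow to the right and rows downward; lengths in m; the calibration is good to about 2 mm. A picture is of the moment at which its call begins.
A pose or a line that the arm cannot do raises robot.IKError and nothing moves.
- robot.close_job(): hands the job in; it is judged then, once.
The state is a dict: "t": time; "joint_pos": joint angles; "joint_velocities": joint speeds; "effort": joint torques, N m; "tcp_pos": TCP position; "tcp_rot": TCP orientation; "wrist_force": force on the tool from outside, world axes, zero at the start; "torque": the same for the moment, N m; "opening": opening from 0.0 (shut) to 1.0 (fully open); "gripper_force": force on a finger pad.
Only numpy, scipy, OpenCV 4.12 (cv2) and the standard library are available. Lean on these libraries where they do the work, as an engineer would, in place of code of your own. Each camera call takes 0.05 s, during which the arm holds its last target. There are 200 camera calls.

## Working session

There is one attempt and no reset: what is moved stays moved. The work goes in short steps, each a Python script; the robot and the scene stay as the last script left them, time stands still between calls to the robot, and variables do not carry over. Pictures are saved under pics/ and viewed, at most 10 in all, crops included, and the job is handed in when it is done.

```bash
mkdir -p pics; ls
python3 - <<'E'
from plant import robot
import cv2,numpy as np
print(robot.nose_length, robot.sense())
for n in("side","top"):
    f=robot.grab_frame(n); cv2.imwrite(f"pics/{n}0.png",f["image"][:,:,::-1]); np.savez(f"{n}0.npz",**f)
    print(n,f["fx"],f["cx"],f["cy"],f["R"],f["t"],-f["R"].T@f["t"],(f["range_z"]>0).mean())
E
```

```text
pics
0.011 {'t': 0.0, 'joint_pos': array([ 1.22508016,  0.46945176, -0.04860492,  1.53367075,  0.02410527,
        1.14100811, -0.08229327]), 'joint_velocities': array([-0.00101234, -0.00125407,  0.00097725, -0.00174346, -0.00112357,
        0.00155805,  0.00048152]), 'effort': array([-7.23801677e-04, -5.10302031e+01, -4.63751145e-02, -2.37710989e+01,
        1.07544140e-02,  7.52724416e-03,  7.80160832e-06]), 'tcp_pos': array([ 0.21013392, -0.64087403,  0.24126429]), 'tcp_rot': array([-3.13964190e+00,  7.17280582e-05,  3.16865187e-01]), 'wrist_force': array([ 0.1025349 , -0.16018805,  0.2896573 ]), 'torque': array([-0.06097116,  0.01275126, -0.00726699]), 'gripper_force': 0.0, 'opening': 1.0016841244102412}
side 556.7521014539321 325.1845913632784 237.2492650871892 [[ 0.97830979 -0.2061619  -0.02018001]
 [-0.11581664 -0.46360468 -0.87844021]
 [ 0.17174536  0.86172384 -0.47742598]] [-0.56654536  0.10940095  1.30529665] [ 0.34274868 -1.19088652  0.70785183] 0.9958756510416666
top 530.7201045591386 324.4445640881088 252.3973455858065 [[ 0.01493553 -0.999825    0.01126464]
 [-0.98135634 -0.01681674 -0.19145998]
 [ 0.19161591 -0.00819507 -0.98143578]] [-0.03115879  0.59087097  1.07499207] [ 0.37433476 -0.01240718  1.16851481] 0.9958756510416666
```

View pics/side0.png

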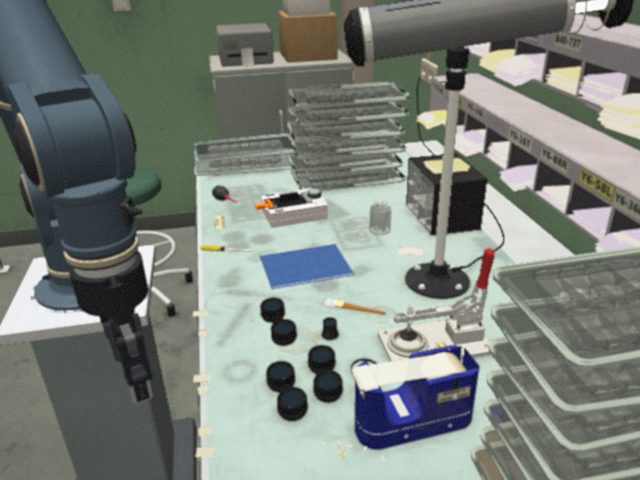

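View pics/top0.png

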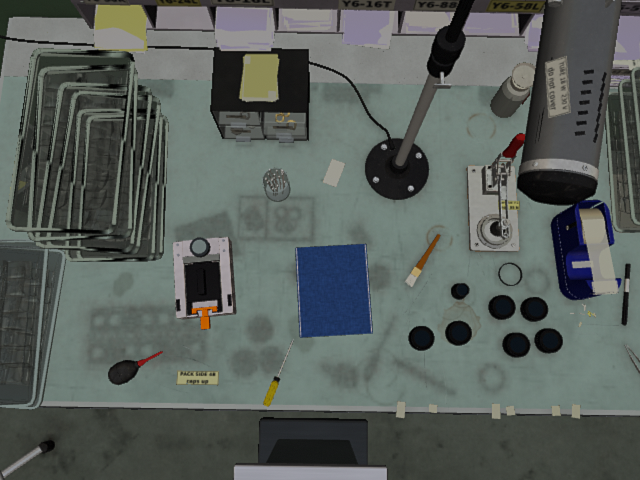

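The top view shows the tester at about (204,278) with its orange tab at (205,318) pointing toward the robot. The mat is at (335,290) and the jar at (277,183). I'll measure these now.

```bash
cat > h.py <<'E'
import numpy as np,cv2
def rays(f,uv,z):
    uv=np.atleast_2d(uv).astype(float); z=np.broadcast_to(z,len(uv))
    R=f["R"];c=-R.T@f["t"]
    d=np.c_[(uv[:,0]-f["cx"])/f["fx"],(uv[:,1]-f["cy"])/f["fy"],np.ones(len(uv))]@R
    return c+d*((z-c[2])/d[:,2])[:,None]
def cloud(f):
    v,u=np.mgrid[:480,:640]; z=f["range_z"]
    P=np.stack([(u-f["cx"])/f["fx"]*z,(v-f["cy"])/f["fy"]*z,z],-1)
    return (P-f["t"])@f["R"]
E
python3 - <<'E'
from h import *
f=dict(np.load("top0.npz")); im=f["image"]; hsv=cv2.cvtColor(im,cv2.COLOR_RGB2HSV); P=cloud(f)
box=np.zeros((480,640),bool); box[225:335,160:245]=1
top=box&(P[...,2]>.042)&(P[...,2]<.058)
print("z bench",np.median(P[340:350,200:400,2]))
org=box&(hsv[...,0]>5)&(hsv[...,0]<20)&(hsv[...,1]>150)&(hsv[...,2]>120)
white=box&top&~org
white=cv2.morphologyEx(white.astype(np.uint8),cv2.MORPH_OPEN,np.ones((5,5)))
c=max(cv2.findContours(white,cv2.RETR_EXTERNAL,2)[0],key=cv2.contourArea)
X=rays(f,c[:,0],.05)
print("tester",cv2.minAreaRect((X[:,:2]*1000).astype(np.float32)),"corners\n",cv2.boxPoints(cv2.minAreaRect((X[:,:2]*1000).astype(np.float32))))
v,u=np.nonzero(org); print("orange px",u.min(),u.max(),v.min(),v.max()); Q=P[org]
for r in range(v.min(),v.max()+1):
    s=u[v==r]; print(r,s.min(),s.max(),np.round(rays(f,[s.mean(),r],.052)[0][:2],3),np.median(P[r,s,2]).round(3))
blue=((hsv[...,0]>100)&(hsv[...,0]<125)&(hsv[...,1]>130)&(hsv[...,2]>60)).astype(np.uint8); blue[:,:280]=0;blue[:,400:]=0;blue[:230]=0;blue[345:]=0
blue=cv2.morphologyEx(blue,cv2.MORPH_OPEN,np.ones((5,5)))
c=max(cv2.findContours(blue,cv2.RETR_EXTERNAL,2)[0],key=cv2.contourArea)
X=rays(f,c[:,0],.004);r=cv2.minAreaRect((X[:,:2]*1000).astype(np.float32));print("mat",r,cv2.boxPoints(r))
rib=box&(P[...,2]>.060)&(P[...,2]<.085); v,u=np.nonzero(rib);print("high px",len(u)); 
n,l,st,ce=cv2.connectedComponentsWithStats(rib.astype(np.uint8))
for i in range(1,n):
    if st[i,4]>15: q=P[l==i];r=cv2.minAreaRect((q[:,:2]*1000).astype(np.float32));print(st[i],r,np.percentile(q[:,2],[5,50,95]))
jar=rays(f,[277,183],.06);print("jar",jar)
cv2.imwrite("pics/crop.png",cv2.resize(im[225:335,160:245,::-1],None,fx=5,fy=5,interpolation=cv2.INTER_CUBIC))
E
```

```text
z bench 0.0023875931941725924
tester ((535.8923950195312, 236.30215454101562), (164.1651153564453, 120.6051025390625), 6.538814067840576) corners
 [[447.47678 286.86517]
 [461.2108  167.04462]
 [624.308   185.73914]
 [610.574   305.5597 ]]
orange px 192 216 306 328
306 213 216 [0.474 0.207] 0.05
307 204 216 [0.472 0.216] 0.051
308 192 216 [0.469 0.229] 0.051
309 192 216 [0.467 0.231] 0.05
310 192 216 [0.465 0.228] 0.05
311 192 213 [0.463 0.234] 0.049
312 192 207 [0.461 0.236] 0.049
313 192 207 [0.459 0.231] 0.049
314 202 207 [0.457 0.227] 0.048
315 202 207 [0.455 0.227] 0.049
316 202 207 [0.453 0.227] 0.048
317 201 208 [0.451 0.227] 0.052
318 200 208 [0.448 0.228] 0.053
319 200 208 [0.446 0.228] 0.052
320 201 208 [0.444 0.226] 0.054
321 201 208 [0.442 0.226] 0.053
322 201 208 [0.44  0.226] 0.052
323 201 208 [0.438 0.226] 0.051
324 201 208 [0.436 0.226] 0.052
325 201 208 [0.434 0.226] 0.051
326 201 208 [0.432 0.226] 0.052
327 201 208 [0.43  0.226] 0.052
328 201 208 [0.428 0.225] 0.051
mat ((518.6995239257812, -42.21098327636719), (197.86009216308594, 149.71664428710938), 4.149019241333008) [[ 414.61267    25.293491]
 [ 425.44482  -124.03079 ]
 [ 622.7864   -109.715454]
 [ 611.9542     39.608826]]
high px 505
[190 237  20  20 303] ((596.9774780273438, 243.4205780029297), (40.02691650390625, 40.204429626464844), 76.66399383544922) [0.06282904 0.06705832 0.070449  ]
[197 269   9  26 202] ((522.8978881835938, 235.27374267578125), (52.7262077331543, 15.70613956451416), 7.065267086029053) [0.06541885 0.07194298 0.07561451]
jar [[0.74322351 0.08413828 0.06      ]]
```

View pics/crop.png

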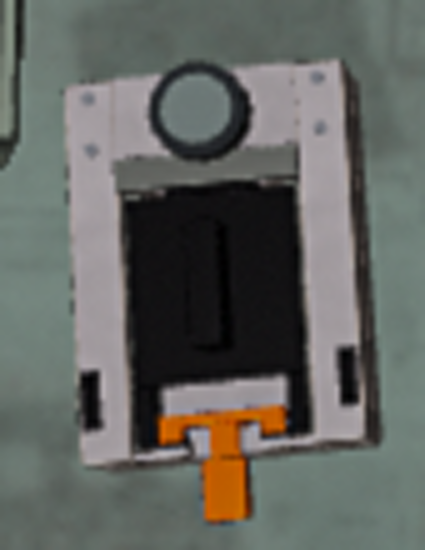

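The crop confirms it. The tester's yaw is about 6.5°, the rib is clear and the tab is at the bottom around (225,490). Next I'll approach, shut the gripper and feel for the pad.

```bash
cat >> h.py <<'E'
yaw=np.radians(6.54); ax=np.array([np.cos(yaw),np.sin(yaw),0]); ay=np.array([-ax[1],ax[0],0])
org=np.array([.5359,.2363,0])-.028*ax
T=lambda x,y,z: org+x*ax+y*ay+np.array([0,0,z])
down=[np.pi,0,yaw]
def tx(p): return (np.asarray(p)-org)@ax
E
python3 - <<'E'
from plant import robot
from h import *
robot.goto(T(-.112,0,.16),down); robot.grip(0.0,20)
robot.move_straight(T(-.112,0,.047),vel=.12); robot.sleep(.3)
s=robot.sense();print(s["t"],s["tcp_pos"],s["wrist_force"],tx(s["tcp_pos"]))
hit=robot.move_straight(T(-.072,0,.047),vel=.012,contact_N=1.6)
s=robot.sense();print(hit,s["t"],s["tcp_pos"],s["wrist_force"],tx(s["tcp_pos"]))
E
```

```text
5.3583 [0.39703361 0.22028792 0.04723654] [ 0.3292411  -0.56622707  0.12524543] -0.11178645398992529
True 7.1083 [0.41591763 0.22237529 0.04664071] [-0.32060839  0.48533342 -0.5313486 ] -0.09278757055918141
```

Run:
```python
from plant import robot
from h import *
def force(n=5):
    F=[]
    for _ in range(n): robot.sleep(.02); F.append(robot.sense()["wrist_force"]@ax)
    return -np.mean(F)
x=tx(robot.sense()["tcp_pos"]); x0=x; prev=0
for i in range(34):
    F=force(); print(round((x-x0)*1e3,2),round((tx(robot.sense()["tcp_pos"])-x0)*1e3,2),round(F,2))
    if F>10.9 or (prev>8.5 and F<prev-1.5): break
    prev=F
    x+=.0015 if F<1.5 else .0008 if F<8 else .0004
    robot.move_straight(T(x,0,.047),vel=.02)
print(robot.sense()["t"])
f=robot.grab_frame("side"); P=cloud(f); np.savez("side1.npz",**f)
cv2.imwrite("pics/side1.png",cv2.resize(f["image"][170:240,230:350,::-1],None,fx=6,fy=6))
```

```text
0.0 -0.11 0.08
1.5 0.75 2.57
2.3 1.43 4.63
3.1 2.18 5.5
3.9 2.63 6.1
4.7 3.11 7.12
5.5 3.52 8.4
5.9 3.68 8.54
6.3 3.9 9.62
6.7 4.14 10.05
7.1 4.46 9.86
7.5 4.69 10.06
7.9 4.91 10.82
8.3 5.13 11.05
11.525
```

View pics/side1.png

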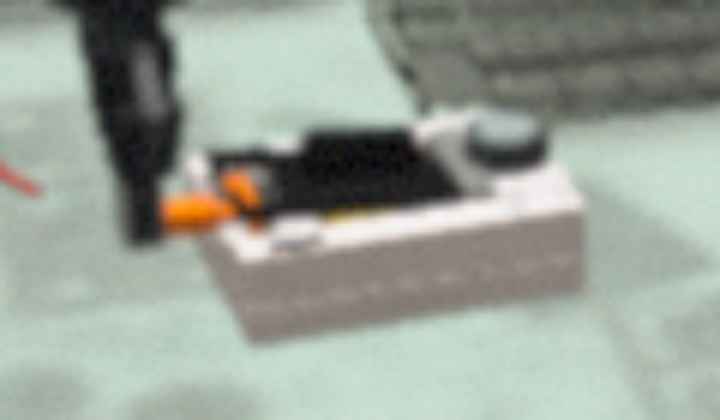

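The tab end looks raised: the yellow of the well shows at about (355,215) under the panel edge. I'll back off and check the pop and rib position from above.

Run:
```python
from plant import robot
from h import *
robot.move_straight(T(-.108,0,.047),vel=.06); robot.move_straight(T(-.108,0,.16),vel=.2)
robot.move_straight(T(-.108,-.15,.16),vel=.25); robot.grip(.6); robot.sleep(.3)
def fit(n):
    f=robot.grab_frame(n); np.savez(n+"2.npz",**f); P=cloud(f); Q=(P-org); X,Y,Z=Q@ax,Q@ay,P[...,2]
    for nm,m in (("rib",(abs(Y)<.006)&(X>-.015)&(X<.045)&(Z>.062)&(Z<.1)),("plate",(abs(Y)>.015)&(abs(Y)<.03)&(X>-.03)&(X<.035)&(Z>.03)&(Z<.08))):
        A=np.c_[X[m],Y[m],np.ones(m.sum())]; c=np.linalg.lstsq(A,Z[m],rcond=None)[0]
        print(n,nm,m.sum(),"slope",c.round(3),"med",np.median(Z[m]).round(4))
    m=(abs(Y)<.02)&(X>-.03)&(X<.05)&(Z>.068)&(Z<.1); print("rib xy",*[np.percentile(a[m],[3,97]).round(4) for a in(X,Y)])
fit("top");fit("side");s=robot.sense();print(s["t"],s["wrist_force"],s["opening"])
f=dict(np.load("top0.npz"));P=cloud(f);Q=P-org;X,Y,Z=Q@ax,Q@ay,P[...,2]
m=(abs(Y)>.015)&(abs(Y)<.03)&(X>-.03)&(X<.035)&(Z>.03)&(Z<.08);print("before",np.linalg.lstsq(np.c_[X[m],Y[m],np.ones(m.sum())],Z[m],rcond=None)[0],np.median(Z[m]))
```

```text
top rib 163 slope [-0.041  0.1    0.076] med 0.0764
top plate 386 slope [-0.1    0.004  0.057] med 0.0562
rib xy [-0.0077  0.0437] [-0.0068  0.0069]
side rib 68 slope [-0.035  0.227  0.072] med 0.0733
side plate 67 slope [-0.082 -0.118  0.052] med 0.0551
rib xy [-0.0054  0.0429] [-0.0112  0.0065]
14.525 [0.52344287 0.27174845 0.14386715] 0.5944120170015409
before [-0.00195822 -0.00202652  0.05065359] 0.05064131654161139
```

It has popped, with a slope of about 0.095 rad, and the rib is centred near tester x=16 mm, y=0. I'll grip it square to the panel, draw it back 10.5 mm and lift.

Run:
```python
from plant import robot
from h import *
o=[np.pi,.09,yaw]
def st(n): s=robot.sense(); print(n,round(s["t"],2),(s["tcp_pos"]-org)@ax,s["tcp_pos"][2].round(4),s["wrist_force"].round(2),round(s["opening"],3),round(s["gripper_force"],1))
robot.move_straight(T(.017,0,.16),vel=.2,attitude=o)
robot.move_straight(T(.016,0,.085),vel=.12)
hit=robot.move_straight(T(.016,0,.068),vel=.03,contact_N=4); robot.sleep(.2); st(f"down {hit}")
robot.grip(0.0,25); robot.sleep(.2); st("grip")
hit=robot.move_straight(T(.0055,0,.068),vel=.02,contact_N=14); robot.sleep(.2); st(f"drawn {hit}")
```

```text
down False 17.34 0.01613635242589717 0.0682 [-0.47 -0.54 -0.32] 0.604 0.0
grip 17.96 0.016066223931468605 0.0681 [ 0.49 -0.1   2.04] 0.157 29.8
drawn False 18.83 0.005091072328919425 0.068 [-0.32 -0.55  2.74] 0.155 30.0
```

Run:
```python
from plant import robot
from h import *
def st(n): s=robot.sense(); print(n,round(s["t"],2),s["tcp_pos"].round(4),s["wrist_force"].round(2),round(s["opening"],3),round(s["gripper_force"],1))
hit=robot.move_straight(T(.004,0,.08),vel=.03,contact_N=8); st(f"lift1 {hit}")
if not hit:
    robot.move_straight(T(.004,0,.18),vel=.12); robot.sleep(.3); st("lift2")
    g=np.array([.5187,-.0422,0])+.010*np.array([np.cos(.072),np.sin(.072),0])
    robot.move_straight([g[0],g[1],.12],vel=.2,attitude=[np.pi,0,.072]); robot.sleep(.3); st("over")
    f=robot.grab_frame("side"); cv2.imwrite("pics/side3.png",cv2.resize(f["image"][170:310,210:390,::-1],None,fx=4,fy=4))
```

```text
lift1 False 19.38 [0.5121 0.2334 0.08  ] [-0.69 -0.46 -2.36] 0.154 29.5
lift2 20.67 [0.5119 0.2335 0.1795] [-0.05 -0.27 -0.41] 0.155 29.5
over 22.52 [ 0.5287 -0.041   0.1201] [-0.74 -0.41 -0.3 ] 0.155 29.5
```

View pics/side3.png

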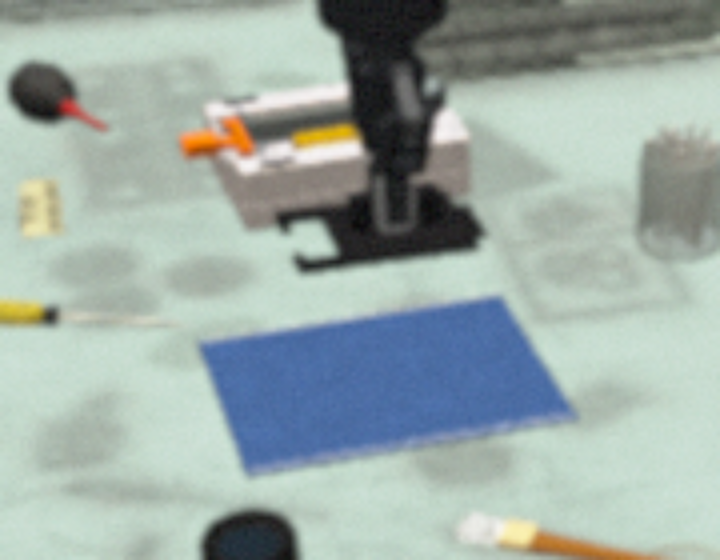

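The panel is held level over the mat. I'll lower it until it touches, release and check.

Run:
```python
from plant import robot
from h import *
def st(n): s=robot.sense(); print(n,round(s["t"],2),s["tcp_pos"].round(4),s["wrist_force"].round(2),round(s["opening"],3))
p=robot.sense()["tcp_pos"]; g=np.array([.5287,-.0415,0])
robot.move_straight(g+[0,0,.034],vel=.08); robot.sleep(.2)
hit=robot.move_straight(g+[0,0,.018],vel=.012,contact_N=3); st(f"touch {hit}")
robot.sleep(.2); robot.grip(.5); robot.sleep(.2); st("rel")
robot.move_straight(g+[0,0,.15],vel=.1)
robot.goto(g+[-.06,-.2,.25],[np.pi,0,0]); robot.sleep(.2); st("away")
f=robot.grab_frame("top"); im=f["image"]; cv2.imwrite("pics/top4.png",cv2.resize(im[160:350,160:400,::-1],None,fx=3,fy=3))
P=cloud(f); d=P[...,:2]-np.array([.5187,-.0422]); c,s=np.cos(.072),np.sin(.072); X=d@[c,s];Y=d@[-s,c];Z=P[...,2]
dark=(abs(X)<.11)&(abs(Y)<.09)&(im.max(2)<60)&(Z<.06)
print(dark.sum(),X[dark].min(),X[dark].max(),Y[dark].min(),Y[dark].max())
m=dark&(abs(Y)>.012)&(Z<.02); print(np.linalg.lstsq(np.c_[X[m],Y[m],np.ones(m.sum())],Z[m],rcond=None)[0])
```

```text
touch True 24.85 [ 0.5285 -0.0415  0.0238] [-0.74  0.05  2.86] 0.154
rel 25.64 [ 0.5277 -0.0417  0.0233] [ 0.15  0.72 -0.03] 0.497
away 28.18 [ 0.4691 -0.2397  0.2495] [-0.06 -0.36  0.39] 0.497
1401 -0.05309968482675723 0.06468663350456892 -0.036938979735351145 0.036217315824647635
[ 0.00216675 -0.00046188  0.01004456]
```

View pics/top4.png

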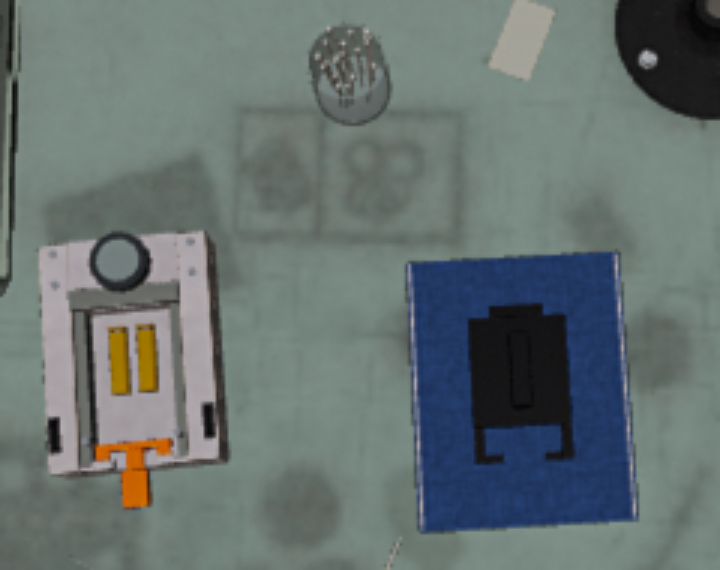

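The panel lies flat, rib up and well inside the mat at about (520,380), and the tester and jar haven't moved. I'm handing in.

```bash
python3 -c "
from plant import robot
print(robot.close_job())"
```

```text
the job is handed in; nothing more can be done
None
```

The job is handed in: the panel popped at about 11 N of pressing force and now lies flat, rib up, with all corners well inside the mat after about 28 s; no verdict came back.

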